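# Fit the tongued lid on the dry-food bin

## Task

Close the open dry-food bin with its own lid, the one with a tongue sticking out of one edge: carry it by its handle, keep it clearly tilted (tongue end low, some 15 to 20 degrees) while you tuck the tongue under the bin's fixed hood, then swing it down until it lies flat on the ledge inside the rim, and let go. Leave the other, tongueless lid where it is.

Things in the scene. Friction and masses are not known exactly. Their poses are not given: they have to be found in the camera images.
- bin: Fixed white open bin, origin centre of underside, z up. Inside x -100..100, y -76..76 mm. Ledge all round inside, 30 mm wide or more, top z=80: the lid lies on it. Side and +x walls up to z=102. At the -x end (roughly facing the robot) a fixed hood, full width: flat underside z=107 from x=-100 to -72, then an upturned lip to x=-59, top z=127. Lid must go in tilted: too long to drop in flat.
- lid_handle (a point): Handle of the right lid, at its grip point: 30 mm above the lid's underside, 16 below its top. Upright wooden bar 16 (x) x 70 (y) x 38 mm at the centre of a white panel 140 (x) x 130 (y) x 8 mm. From the panel's -x edge a flat tongue runs on, 40 long, 80 wide, 8 thick. z up; tongue starts roughly towards the robot. Lid lies on the worktop, 0.14 to 0.28 kg.
- lid_tongue (a point): Middle of the end of the right lid's tongue, half-way through its thickness (4 mm above the underside): 110 mm in -x and 26 mm below the handle point; same axes as the handle.
- spare_handle (a point): Handle of the other lid, not wanted: white panel 115 x 110 x 8 mm without a tongue, with the same wooden handle, point and axes. It may lie left or right of the right lid.
Not all that is in view belongs to the job. Leave any purple look-alike of the part that bears lid_handle alone.

How it is judged (in metres and radians):
On the way:
1. the lid's tongue is tucked under the bin's hood while the lid is still tilted by more than 5 degrees (x of lid_tongue in the frame of bin between -0.105 and -0.068 m and z of lid_tongue in the frame of bin between 0.07 and 0.106 m and angle between lid_handle's own z axis and vertical above 0.09 rad), for 0.05 s.
At the end, for the whole second after the job is handed in: The right lid lies flat on the bin's ledge inside the rim (handle point and tongue within 8 mm of their seated height, tilt under 5 degrees, handle within 18 mm of the bin's middle line), with its tongue under the hood (tongue end beyond x = -68 mm in the bin's frame), released (x of lid_tongue in the frame of bin below -0.068 m and z of lid_tongue in the frame of bin between 0.076 and 0.092 m and z of lid_handle in the frame of bin between 0.102 and 0.118 m and y of lid_handle in the frame of bin between -0.018 and 0.018 m and angle between lid_handle's own z axis and vertical below 0.087 rad); the robot touches nothing.
It fails at once if the other lid is moved by more than 30 mm (distance of spare_handle from where it was at the start of the episode above 0.03 m).
It also fails if it takes over 38 s, if anything falls off the work surface, if the arm or the gripper's body presses on something with over 40 N, if the wrist force passes 120 N, or if a joint passes its speed limit or range.

## Robot

A 7-joint arm with a two-finger parallel gripper is mounted at the origin on the work surface. World frame = base frame: x ahead of the robot, y to its left, z up, the work surface at z = 0. Lengths are in mm, angles in degrees, forces in N, time in s.
With the tool pointing down it reaches from about 425 to 950 mm from the base axis. Payload 16.7 kg.
Tool frame: the origin (TCP) lies midway between the tips of the shut fingers; the grasp point (between the pads) lies 19 mm behind it; z points along the fingers, y is the line along which they close (so a half turn about z gives the same grasp; the last joint's range is limited). The gripper opens to 94 mm and grips with 3 to 60 N. Pads are 16 mm wide; open, the fingers measure 119 mm over their backs; the gripper's body (75 mm by 177 mm) begins 78 mm behind the grasp point.
Start: joints at [-8.566, 24.414, 4.234, 92.017, -1.954, 63.644, -3.845], TCP at [674.961, -0.017, 169.467] pointing down, gripper open.
Joint ranges: [-163.25, 163.25], [-28.42, 122.38], [-70.27, 78.77], [12.13, 141.07], [-58.53, 238.53], [9.26, 117.41], [-156.51, 156.51]. Speed limits (degrees/s): [108.29, 108.29, 136.94, 136.94, 172.46, 172.46, 172.46].

## Interface

Orientations are given as a 3x3 rotation matrix whose columns are the frame's x, y, z axes.
In Python, from plant import robot gives the robot as it stands.
- The arm moves only by the shell command python3 -m inch 'ROWS' [FORCE]. ROWS is JSON, one flat list of numbers, 5 for each row, row after row: the finger opening in mm, from 0 to 94, then the shift along the tool's x, y, z in mm, then the turn about the tool's z in degrees. In form: [jaw, dx, dy, dz, roll, jaw, dx, dy, dz, roll, ...]. A call has 1 to 5 rows; each row shifts and turns the commanded pose from where the row before left it, along the tool's axes as they then stand; what a row does not reach is not made up. A row lasts 1/10 s, in which the tool goes at most 50 mm and 8.59 degrees, less where a joint would pass 70% of its speed; a pose out of reach is approached as far as the arm can. A call with a gripper value outside its range is refused whole. The fingers move at their own pace and stop on an object; FORCE is the grip in N (left out, the last holds). Time passes only in rows, so rows that do not move let the fingers close. It gives the time, the measured TCP pose, the force, the opening and the grip force at its end, in the units of the state.
- robot.get_obs(): the state, without advancing time (a new reading comes with each control period).
- robot.grab_frame(name): name is "scene" or "side" or "wrist"; returns the picture (384x512x3 uint8, red, green, blue); there is no depth.
- robot.get_calibration(name): a dict with "fovy" (degrees; the focal length in pixels is half the picture's height over the tangent of half this angle, whatever the lens; pixels are square), "cx", "cy" (the principal point, pixels), "R" (3x3) and "t" (3): a world point X has camera coordinates R X + t. Camera axes: x right, y down, z forward; pixel columns grow to the right and rows downward; lengths in mm; the calibration is good to about 2 mm. A picture is of the moment at which its call begins: read the wrist's pose just before it. get_calibration takes no time and is no camera call; for the wrist camera it gives the pose at the moment of the call.
- robot.job_done(): hands the job in; it is judged then, once.
The state is a dict: "clock": time; "joint_positions": joint angles; "joint_velocities": joint speeds; "joint_torque": joint torques, N m; "position": TCP position; "tcp_rot": TCP orientation; "ft_force": force on the tool from outside, world axes, zero at the start; "torque": the same for the moment, N m; "opening": finger opening in mm; "finger_force": force on a finger pad.
Only numpy, scipy, OpenCV 4.12 (cv2) and the standard library are available. Lean on these libraries where they do the work, as an engineer would, in place of code of your own. Each camera call takes 0.05 s, during which the arm holds its last target. There are 200 camera calls.

## Working session

There is one attempt and no reset: what is moved stays moved. The work goes in short steps, Python scripts to look and compute and a shell command to move; the robot and the scene stay as the last step left them, time stands still between calls to the robot, and variables do not carry over. Pictures are saved under pics/ and viewed, at most 10 in all, crops included, and the job is handed in when it is done.

```bash
ls; mkdir -p pics; python3 - <<'E'
from plant import robot
import cv2,numpy as np
a=[robot.grab_frame(n) for n in("scene","side","wrist")]
for n,i in zip(("scene","side","wrist"),a): cv2.imwrite(f"pics/{n}0.png",i[:,:,::-1])
cv2.imwrite("pics/all0.png",cv2.resize(np.vstack([np.hstack([a[0],a[1]]),np.hstack([a[2],a[2]*0])]),(800,600),interpolation=cv2.INTER_AREA)[:,:,::-1])
for n in("scene","side","wrist"):
  c=robot.get_calibration(n);print(n,c)
o=robot.get_obs();print(o["clock"],o["position"],o["tcp_rot"],o["opening"])
E
```

```text
pics
scene {'fovy': 46.21860469443705, 'cx': 259.34221019827993, 'cy': 187.64453320757067, 'R': array([[-0.67900088,  0.73380858, -0.02197189],
       [ 0.48684384,  0.42767695, -0.76162688],
       [-0.54949147, -0.5278422 , -0.64764322]]), 't': array([ 443.69697038,  -95.58723072, 1613.22973422])}
side {'fovy': 43.78795800270823, 'cx': 259.2692072483689, 'cy': 188.69664866675427, 'R': array([[ 0.91876697, -0.39437968, -0.01821869],
       [-0.28268692, -0.62494567, -0.72768882],
       [ 0.27559999,  0.67372664, -0.68566542]]), 't': array([-498.00911688,   25.30165869, 1521.26010505])}
wrist {'fovy': 63.63018663634942, 'cx': 252.9722589842766, 'cy': 192.35987794451435, 'R': array([[ 9.99996281e-01,  6.06350671e-04, -2.65914318e-03],
       [ 1.31034229e-03, -9.61890482e-01,  2.73431862e-01],
       [-2.39200892e-03, -2.73434330e-01, -9.61887699e-01]]), 't': array([-674.44446548,  -29.29754215,  393.41171544])}
0.15 [ 6.74651092e+02 -4.95884111e-02  1.68968680e+02] [[ 9.36590848e-05  9.99999566e-01 -9.26815791e-04]
 [ 9.99999994e-01 -9.37126204e-05 -5.77196073e-05]
 [-5.78064366e-05 -9.26810379e-04 -9.99999569e-01]] 93.54039588417177
```

View pics/all0.png

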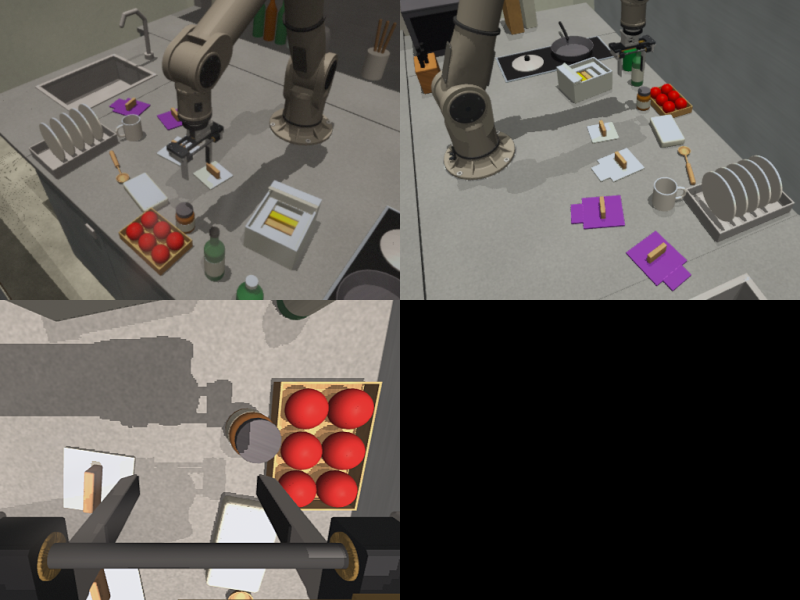

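```bash
python3 - <<'E'
import cv2,numpy as np
s=cv2.imread("pics/side0.png");c=cv2.imread("pics/scene0.png")
a=cv2.resize(s[60:240,190:320],None,fx=3,fy=3,interpolation=cv2.INTER_CUBIC)
b=cv2.resize(c[225:350,300:420],None,fx=3,fy=3,interpolation=cv2.INTER_CUBIC)
o=np.zeros((540,750,3),np.uint8);o[:540,:390]=a;o[:375,390:750]=b
cv2.imwrite("pics/crop1.png",o)
E
```

```text
(no output)
```

View pics/crop1.png

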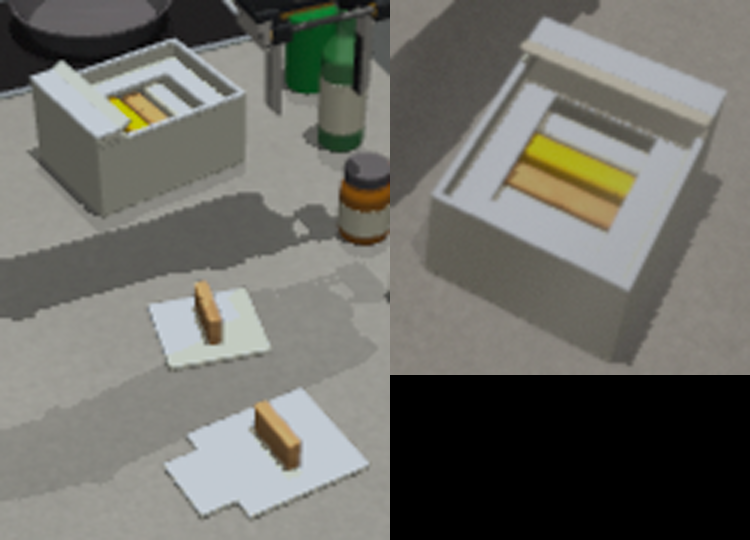

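```bash
cat > h.py <<'E'
import numpy as np
from plant import robot
def ray(n,u,v,c=None):
    c=c or robot.get_calibration(n); f=192/np.tan(np.radians(c["fovy"]/2))
    d=c["R"].T@np.array([(u-c["cx"])/f,(v-c["cy"])/f,1]); return -c["R"].T@c["t"],d
def plane(n,u,v,z,c=None):
    o,d=ray(n,u,v,c); return o+d*(z-o[2])/d[2]
def tri(a,b):
    (o,d),(p,e)=ray(*a),ray(*b); s=np.linalg.lstsq(np.c_[d,-e],p-o,rcond=None)[0]
    return (o+d*s[0]+p+e*s[1])/2
E
python3 - <<'E'
from h import *
np.set_printoptions(precision=1,suppress=True)
S=lambda u,v:("side",190+u/3,60+v/3); C=lambda u,v:("scene",300+(u-390)/3,225+v/3)
for n,p in dict(tl=(166,465),tr=(203,515),pA=(302,389),pB=(367,464),pC=(252,517),pD=(189,437)).items(): print(n,plane(*S(*p),8))
for n,p in dict(h1=(259,405),h2=(296,444)).items(): print(n,plane(*S(*p),46))
for p in ((152,308),(245,288),(270,348),(170,368)): print("spare",plane(*S(*p),8))
print("bin rim +x", plane(*C(430,195),102),plane(*C(630,288),102), plane(*S(174,40),102),plane(*S(244,94),102))
print("tri",tri(C(430,195),S(174,40)),tri(C(630,288),S(244,94)))
print("bot",plane(*S(103,214),0),plane(*S(242,168),0),plane(*C(614,363),0),plane(*C(428,268),0))
print("hood back z115", plane(*C(543,18),115),plane(*C(725,92),115))
E
```

```text
tl [ 381.4 -268.2    8. ]
tr [ 389.1 -344.9    8. ]
pA [ 554.4 -224.5    8. ]
pB [ 565.7 -349.6    8. ]
pC [ 431.3 -366.7    8. ]
pD [ 417.7 -241.2    8. ]
h1 [ 486.1 -263.5   46. ]
h2 [ 496.1 -328.3   46. ]
spare [458.5 -35.1   8. ]
spare [568.7 -46.3   8. ]
spare [ 551.1 -151.5    8. ]
spare [ 439.3 -136.3    8. ]
bin rim +x [678.5 201.  102. ] [646.7 362.4 102. ] [646.4 350.  102. ] [675.3 192.5 102. ]
tri [652.8 235.9 141.1] [675.  323.   57.8]
bot [472.7 165.4   0. ] [668.3 183.5   0. ] [645.9 365.2   0. ] [674.7 203.    0. ]
hood back z115 [468.6 164.  115. ] [440.1 325.2 115. ]
```

```bash
python3 -m inch '[94,-30,-18,0,0,94,-30,-18,0,0,94,-30,-18,0,0,94,-30,-18,0,0,94,-30,-18,0,0]' 20 && python3 -m inch '[94,-30,-18,0,0,94,-30,-18,0,0,94,-30,-18,0,0,94,-30,-18,0,0,94,-26,-22,0,0]' && python3 -m inch '[94,0,0,0,8.3,94,0,0,0,8.3,94,0,0,0,8.3,94,0,0,0,8.3,94,0,0,0,8.3]' && python3 -m inch '[94,0,0,0,8.3,94,0,0,0,8.3,94,0,0,0,8.3,94,0,0,0,8.3,94,0,0,0,8.3]' && python3 -m inch '[94,0,0,0,0]'
python3 - <<'E'
from h import *
import cv2,pickle
c=robot.get_calibration("wrist");i=robot.grab_frame("wrist");cv2.imwrite("pics/w1.png",i[:,:,::-1]);pickle.dump(c,open("w1.pkl","wb"))
o=robot.get_obs();print(o["clock"],o["position"],o["tcp_rot"],o["ft_force"])
E
```

```text
clock: 0.65
position: [583.9, -151.1, 169.3]
tcp_rot: [[-0.0, 1.0, -0.0], [1.0, 0.0, 0.0], [0.0, -0.0, -1.0]]
ft_force: [0.8, -0.2, -0.4]
opening: 93.6
finger_force: 0.0
clock: 1.15
position: [490.1, -297.3, 169.3]
tcp_rot: [[0.0, 1.0, -0.0], [1.0, -0.0, -0.0], [-0.0, -0.0, -1.0]]
ft_force: [-1.1, -0.3, 0.9]
opening: 94.0
finger_force: 0.0
clock: 1.65
position: [490.8, -295.9, 169.3]
tcp_rot: [[0.667, 0.745, -0.0], [0.745, -0.667, 0.0], [-0.0, -0.0, -1.0]]
ft_force: [-0.2, 0.6, -0.0]
opening: 94.0
finger_force: 0.0
clock: 2.15
position: [490.8, -295.9, 169.3]
tcp_rot: [[0.993, 0.116, -0.0], [0.116, -0.993, 0.0], [-0.0, -0.0, -1.0]]
ft_force: [1.3, 0.2, -0.5]
opening: 94.2
finger_force: 0.0
clock: 2.25
position: [490.9, -295.8, 169.3]
tcp_rot: [[0.993, 0.119, -0.0], [0.119, -0.993, 0.0], [-0.0, -0.0, -1.0]]
ft_force: [0.8, -0.6, -0.6]
opening: 94.0
finger_force: 0.0
2.3 [ 490.9087177  -295.81972573  169.32714879] [[ 9.92146246e-01  1.25082665e-01 -3.92775357e-04]
 [ 1.25082674e-01 -9.92146322e-01 -6.49811386e-07]
 [-3.89771906e-04 -4.84846841e-05 -9.99999923e-01]] [ 0.56633053 -0.22200095  1.049181  ]
```

View pics/w1.png

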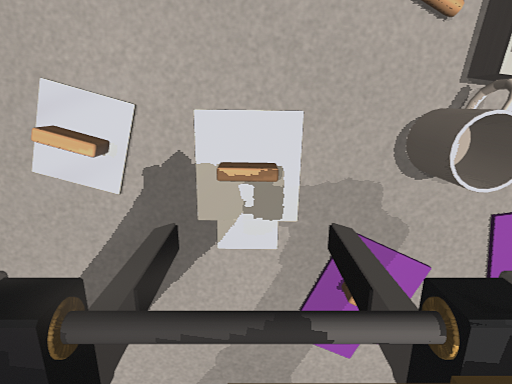

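```bash
python3 - <<'E'
from h import *
import pickle;c=pickle.load(open("w1.pkl","rb"))
np.set_printoptions(precision=1,suppress=True)
P=[plane("wrist",*p,8,c) for p in((194,109),(304,110),(299,221),(197,220),(218,249),(278,249))]
print(np.array(P),np.mean(P[:4],axis=0), (P[4]+P[5])/2)
d=(P[0]+P[1]-P[2]-P[3]);e=P[0]-P[1]+P[3]-P[2];print(np.degrees(np.arctan2(d[1],d[0])),np.degrees(np.arctan2(-e[0],e[1])))
H=[plane("wrist",*p,46,c) for p in((217,163),(278,164),(278,181),(217,180))];print(np.array(H),np.mean(H[:2],axis=0))
E
```

```text
[[ 556.3 -217.9    8. ]
 [ 570.7 -346.5    8. ]
 [ 432.  -363.1    8. ]
 [ 417.4 -231.2    8. ]
 [ 379.4 -262.     8. ]
 [ 389.1 -341.7    8. ]] [ 494.1 -289.7    8. ] [ 384.3 -301.8    8. ]
6.143371279798531 6.3434707177782865
[[ 503.  -254.1   46. ]
 [ 510.  -321.4   46. ]
 [ 490.8 -324.2   46. ]
 [ 483.7 -255.8   46. ]] [ 506.5 -287.7   46. ]
```

```bash
python3 -m inch '[94,7,-5,0,1,94,0,0,40,0,94,0,0,40,0,94,0,0,35,0,94,0,0,20,0]' && python3 -m inch '[94,0,0,17,0,94,0,0,0,0,50,0,0,0,0,50,0,0,0,0,50,0,0,0,0]' 20 && python3 -m inch '[50,0,0,0,0,50,0,0,0,0,50,0,0,0,0]'
```

```text
clock: 2.8
position: [496.0, -289.4, 31.8]
tcp_rot: [[0.994, 0.11, -0.003], [0.11, -0.994, 0.001], [-0.002, -0.001, -1.0]]
ft_force: [0.1, 0.3, -1.1]
opening: 94.2
finger_force: 0.0
clock: 3.3
position: [497.9, -290.5, 18.5]
tcp_rot: [[0.994, 0.105, 0.002], [0.105, -0.994, -0.0], [0.001, 0.001, -1.0]]
ft_force: [-0.1, 0.9, -0.2]
opening: 73.2
finger_force: 0.0
clock: 3.6
position: [497.4, -290.1, 17.7]
tcp_rot: [[0.995, 0.105, 0.0], [0.105, -0.995, 0.0], [0.0, 0.0, -1.0]]
ft_force: [-0.9, -0.3, 0.9]
opening: 51.4
finger_force: 0.0
```

```bash
python3 - <<'E'
from h import *
import cv2
a=robot.grab_frame("wrist");b=robot.grab_frame("side")[140:270,200:380];
cv2.imwrite("pics/w2.png",cv2.resize(np.hstack([a[:,::1],cv2.resize(b,(532,384),interpolation=cv2.INTER_CUBIC)]),(800,294))[:,:,::-1])
E
```

```text
(no output)
```

View pics/w2.png

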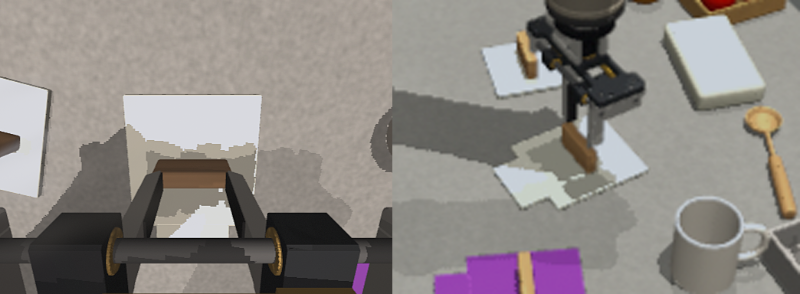

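```bash
python3 - <<'E'
from h import *
np.set_printoptions(precision=1,suppress=True)
k=512/392
for (u,v,z) in ((124,95,8),(261,97,8),(195,159,8),(195,170,46),(195,159,46),(195,188,46)): print(u,v,z,plane("wrist",u*k,v*k,z))
o=robot.get_obs();p=o["position"];R=o["tcp_rot"];c=robot.get_calibration("wrist");f=192/np.tan(np.radians(c["fovy"]/2))
for q in (p,p+R@[8,25,0],p+R@[-8,25,0],p+R@[8,-25,0],p+R@[0,0,-19.],p+R@[0,25,-60.]):
  x=c["R"]@q+c["t"];print(q,(c["cx"]+f*x[0]/x[2])/k,(c["cy"]+f*x[1]/x[2])/k)
E
```

```text
124 95 8 [ 556.6 -218.7    8. ]
261 97 8 [ 568.2 -345.8    8. ]
195 159 8 [ 501.1 -291.1    8. ]
195 170 46 [ 504.2 -290.6   46. ]
195 159 46 [ 514.  -289.6   46. ]
195 188 46 [ 487.7 -292.4   46. ]
[ 497.3 -290.2   17.5] 193.64651193399604 165.80273839146938
[ 507.9 -314.2   17.5] 219.7079396692965 157.99581494476348
[ 492.  -315.9   17.5] 219.20150863209653 173.5152012194873
[ 502.6 -264.5   17.5] 167.60127234139003 157.9423209326901
[ 497.3 -290.2   36.5] 193.61644842147277 173.2816545319022
[ 499.9 -315.    77.5] 227.9944090877102 194.87566131698884
```

```bash
python3 - <<'E'
from h import *
import cv2
a=robot.grab_frame("wrist")[190:330,150:370];o=robot.get_obs();print(o["clock"],o["opening"],o["finger_force"],o["ft_force"])
cv2.imwrite("pics/w3.png",cv2.resize(a,None,fx=3.5,fy=3.5,interpolation=cv2.INTER_CUBIC)[:,:,::-1])
E
```

```text
3.75 49.78834822358078 0.0 [-0.08837993 -0.02466553 -0.25217911]
```

View pics/w3.png

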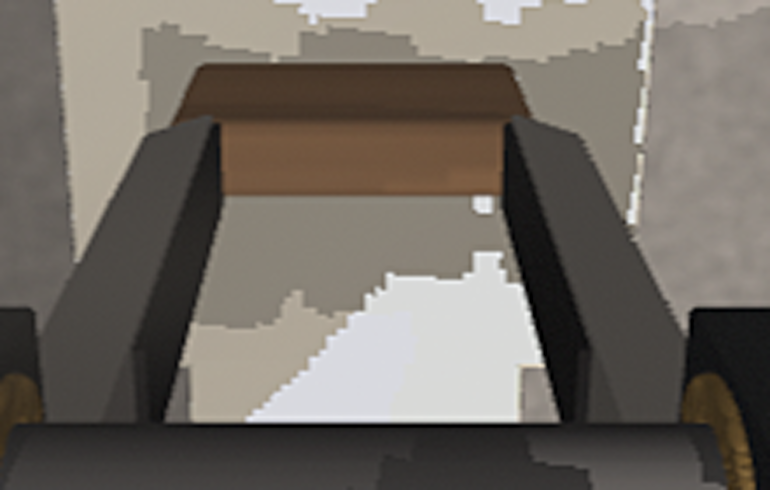

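```bash
python3 -m inch '[30,0,0,0,0,30,0,0,0,0,30,0,0,0,0]' 10
```

```text
clock: 4.05
position: [497.2, -290.2, 17.4]
tcp_rot: [[0.995, 0.104, -0.0], [0.104, -0.995, 0.0], [-0.0, -0.0, -1.0]]
ft_force: [0.8, 0.6, 0.1]
opening: 31.2
finger_force: 0.0
```

```bash
python3 - <<'E'
from h import *
import cv2
o=robot.get_obs();p=o["position"];R=o["tcp_rot"];P=[]
outs=[]
for n in("side","wrist"):
  im=robot.grab_frame(n)[:,:,::-1].copy();c=robot.get_calibration(n);f=192/np.tan(np.radians(c["fovy"]/2))
  S=4
  pr=lambda q:(lambda x:np.array([c["cx"]+f*x[0]/x[2],c["cy"]+f*x[1]/x[2]]))(c["R"]@q+c["t"])
  m=pr(p).round().astype(int)-[48,70 if n=="side" else 40]
  cr=cv2.resize(im[m[1]:m[1]+110,m[0]:m[0]+98],None,fx=S,fy=S,interpolation=cv2.INTER_CUBIC)
  for q,col in((p+R@[0,15,0],(0,0,255)),(p+R@[0,-15,0],(0,0,255)),(p+R@[0,15,-30],(0,255,0)),(p+R@[0,-15,-30],(0,255,0))):
    cv2.circle(cr,tuple(int(v) for v in (pr(q)-m)*S),3,col,-1)
  outs.append(cr)
cv2.imwrite("pics/s4.png",np.hstack(outs)); print(o["opening"])
E
```

```text
31.221163068489698
```

View pics/s4.png

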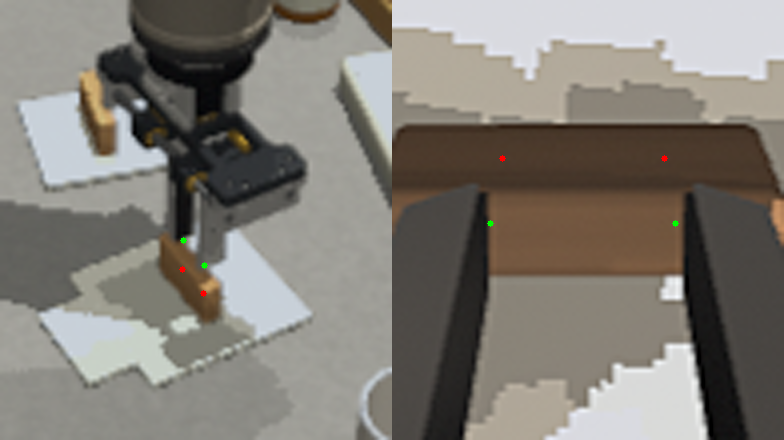

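```bash
python3 -m inch '[94,0,0,0,0,94,0,0,0,0,94,0,0,0,0,94,0,0,0,0,94,0,0,0,0]' && python3 -m inch '[94,0,0,3,0,94,0,0,3,0,94,0,0,0,0]'  && python3 -m inch '[94,0,0,2,0,94,0,0,0,0]'&& python3 -m inch '[94,0,0,2,0,94,0,0,0,0]'&& python3 -m inch '[94,0,0,1,0,94,0,0,0,0]'
```

```text
clock: 4.65
position: [497.3, -290.2, 17.5]
tcp_rot: [[0.995, 0.105, -0.0], [0.105, -0.995, 0.0], [-0.0, -0.0, -1.0]]
ft_force: [-0.7, -0.2, 0.4]
opening: 66.8
finger_force: 0.0
clock: 4.95
position: [497.0, -290.0, 10.9]
tcp_rot: [[0.995, 0.104, -0.001], [0.104, -0.995, 0.0], [-0.001, -0.0, -1.0]]
ft_force: [0.0, 0.2, -0.5]
opening: 90.7
finger_force: 0.0
clock: 5.15
position: [497.1, -290.1, 9.2]
tcp_rot: [[0.995, 0.105, -0.0], [0.105, -0.995, 0.0], [-0.0, -0.0, -1.0]]
ft_force: [-0.8, -0.5, -0.5]
opening: 94.1
finger_force: 0.0
clock: 5.35
position: [497.2, -290.1, 7.3]
tcp_rot: [[0.995, 0.104, -0.0], [0.104, -0.995, 0.0], [-0.0, -0.0, -1.0]]
ft_force: [0.0, 0.1, 0.0]
opening: 94.0
finger_force: 0.0
clock: 5.55
position: [497.2, -290.2, 6.4]
tcp_rot: [[0.995, 0.104, -0.0], [0.104, -0.995, 0.0], [-0.0, -0.0, -1.0]]
ft_force: [0.1, 0.5, 0.8]
opening: 93.6
finger_force: 0.0
```

```bash
python3 -m inch '[94,0,0,5,0,94,0,0,5,0,94,0,0,0,0]' && python3 -m inch '[94,0,0,3,0,94,0,0,3,0,94,0,0,0,0]' && python3 -m inch '[60,0,0,0,0,60,0,0,0,0,60,0,0,0,0,60,0,0,0,0]' 10
```

```text
clock: 5.85
position: [496.8, -289.9, -4.4]
tcp_rot: [[0.995, 0.104, -0.001], [0.104, -0.995, 0.0], [-0.001, -0.001, -1.0]]
ft_force: [0.8, -1.4, -0.1]
opening: 94.0
finger_force: 0.0
clock: 6.15
position: [497.0, -290.1, -10.0]
tcp_rot: [[0.995, 0.104, -0.001], [0.104, -0.995, 0.0], [-0.001, -0.0, -1.0]]
ft_force: [0.4, -0.6, 1.0]
opening: 94.1
finger_force: 0.0
clock: 6.55
position: [497.3, -290.1, -9.4]
tcp_rot: [[0.995, 0.104, 0.0], [0.104, -0.995, 0.0], [0.0, -0.0, -1.0]]
ft_force: [0.6, 0.9, 1.7]
opening: 69.9
finger_force: 10.0
```

```bash
python3 -m inch '[60,0,0,-8,0,60,0,0,-9,0,60,0,0,-8,0,60,0,0,-8,0,60,0,0,0,0]' 10
python3 - <<'E'
from h import *
import cv2
cv2.imwrite("pics/a.png",cv2.resize(robot.grab_frame("side")[140:260,200:340],None,fx=2.8,fy=2.8,interpolation=cv2.INTER_CUBIC)[:,:,::-1])
E
python3 -m inch '[60,0,0,0,0,60,0,0,0,0,60,0,0,0,0]' 3
python3 - <<'E'
from h import *
import cv2
b=cv2.resize(robot.grab_frame("side")[140:260,200:340],None,fx=2.8,fy=2.8,interpolation=cv2.INTER_CUBIC)[:,:,::-1]
cv2.imwrite("pics/ab.png",np.hstack([cv2.imread("pics/a.png"),b]))
E
```

```text
clock: 7.05
position: [498.0, -290.5, 24.9]
tcp_rot: [[0.995, 0.105, 0.002], [0.105, -0.995, -0.001], [0.002, 0.001, -1.0]]
ft_force: [0.1, 0.2, -1.5]
opening: 70.0
finger_force: 10.0
clock: 7.4
position: [497.1, -290.1, 23.1]
tcp_rot: [[0.995, 0.104, -0.001], [0.104, -0.995, 0.0], [-0.001, -0.0, -1.0]]
ft_force: [0.4, 0.5, -2.2]
opening: 69.9
finger_force: 3.0
```

View pics/ab.png

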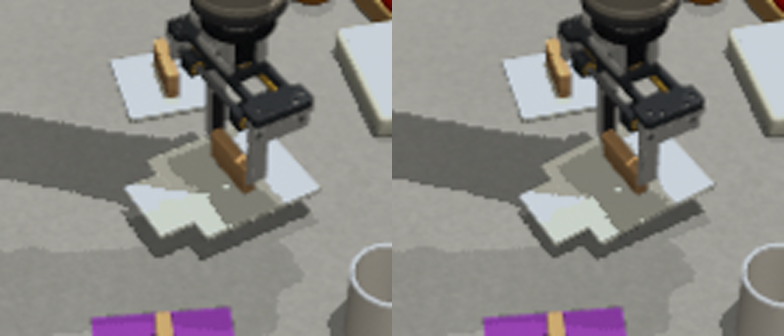

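```bash
python3 -m inch '[60,0,0,0,0,60,0,0,-30,0,60,0,0,-35,0,60,0,0,-35,0,60,0,0,-27,0]' 25 && python3 -m inch '[60,-2,-25,0,0,60,-2,-40,0,0,60,-2,-40,0,0,60,-2,-40,0,0,60,-2,-40,0,0]' && python3 -m inch '[60,-2,-40,0,0,60,-2,-40,0,0,60,-2,-40,0,0,60,-2,-40,0,0,60,-2,-40,0,0]' && python3 -m inch '[60,-2,-40,0,0,60,-2,-40,0,0,60,-1,-38,0,0,60,0,-25,0,0,60,0,0,0,-4.5]' && python3 -m inch '[60,0,0,0,0]'
python3 - <<'E'
from h import *
import cv2
a=robot.grab_frame("wrist");b=robot.grab_frame("side")[40:232,150:406];o=robot.get_obs();print(o["clock"],o["position"],o["tcp_rot"][0])
cv2.imwrite("pics/w5.png",a[:,:,::-1])
cv2.imwrite("pics/w5v.png",cv2.resize(np.hstack([a,cv2.resize(b,(512,384),interpolation=cv2.INTER_CUBIC)]),(800,300),interpolation=cv2.INTER_AREA)[:,:,::-1])
E
```

```text
clock: 7.95
position: [497.5, -290.5, 152.4]
tcp_rot: [[0.995, 0.104, 0.001], [0.104, -0.995, -0.0], [0.001, 0.001, -1.0]]
ft_force: [0.5, -0.7, -2.0]
opening: 69.4
finger_force: 25.0
clock: 8.45
position: [467.4, -105.9, 150.5]
tcp_rot: [[0.995, 0.104, 0.0], [0.104, -0.995, 0.0], [0.0, -0.0, -1.0]]
ft_force: [1.6, 0.3, -2.4]
opening: 69.4
finger_force: 25.0
clock: 8.95
position: [436.7, 92.1, 150.7]
tcp_rot: [[0.995, 0.104, 0.0], [0.104, -0.995, 0.0], [0.0, -0.0, -1.0]]
ft_force: [0.3, 0.8, -2.2]
opening: 69.7
finger_force: 25.0
clock: 9.45
position: [416.5, 235.9, 150.4]
tcp_rot: [[0.982, 0.186, -0.0], [0.186, -0.982, 0.001], [0.0, -0.001, -1.0]]
ft_force: [0.3, -0.1, -2.3]
opening: 69.5
finger_force: 25.0
clock: 9.55
position: [417.0, 232.7, 150.3]
tcp_rot: [[0.983, 0.185, -0.0], [0.185, -0.983, -0.0], [-0.0, 0.0, -1.0]]
ft_force: [0.1, -0.6, -2.3]
opening: 69.8
finger_force: 25.0
9.65 [417.31364833 231.72848985 150.39370815] [ 9.83756155e-01  1.79509874e-01 -1.79808158e-04]
```

View pics/w5v.png

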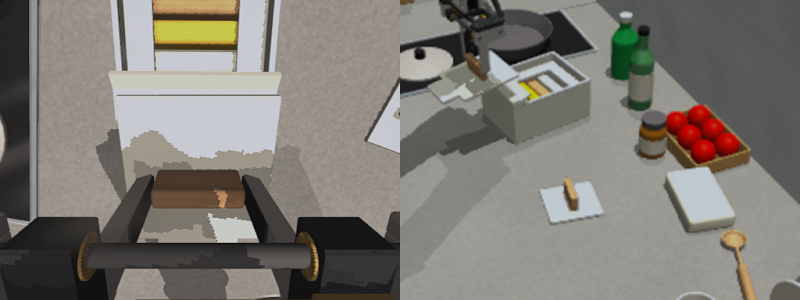

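```bash
python3 - <<'E'
from h import *
np.set_printoptions(precision=1,suppress=True)
o=robot.get_obs();p=o["position"];R=o["tcp_rot"];k=1.28
for n,u,v,z in(("lipL",109,72,127),("lipR",278,72,127),("lidL",116,95,168),("lidR",281,95,168),("lidL",116,95,160),("wallL out",112,0,102),("wallL in",120,0,102),("wallR in",268,0,102),("wallR out",279,0,102)):
  q=plane("wrist",u*k,v*k,z);print(n,q,"tool",R.T@(q-p))
import cv2;print(cv2.imread("pics/w5.png").shape)
E
```

```text
lipL [489.4 329.7 127. ] tool [ 88.5 -83.5  23.4]
lipR [518.1 173.3 127. ] tool [88.6 75.6 23.4]
lidL [474.1 308.4 168. ] tool [ 69.7 -65.3 -17.6]
lidR [497.9 178.6 168. ] tool [ 69.7  66.7 -17.6]
lidL [473.2 311.  160. ] tool [ 69.2 -67.9  -9.6]
wallL out [555.4 341.  102. ] tool [155.5 -82.7  48.3]
wallL in [556.8 333.4 102. ] tool [155.5 -75.   48.3]
wallR in [582.5 193.  102. ] tool [155.5  67.7  48.4]
wallR out [584.4 182.6 102. ] tool [155.5  78.3  48.4]
(384, 512, 3)
```

```bash
python3 -m inch '[60,13,-2,0,0,60,14,-2,0,0,60,0,0,13,0,60,0,0,12,0,60,0,0,0,0]' 25 && python3 -m inch '[60,0,0,0,0,60,0,0,4,0,60,0,0,4,0,60,0,0,4,0,60,0,0,0,0]' 4 && python3 -m inch '[60,0,0,4,0,60,0,0,4,0,60,0,0,3,0,60,0,0,2,0,60,0,0,0,0]'
python3 - <<'E'
from h import *
import cv2
a=robot.grab_frame("wrist");b=robot.grab_frame("side")[40:160,170:330];o=robot.get_obs();print(o["clock"],o["position"],o["ft_force"],o["opening"])
cv2.imwrite("pics/w6v.png",cv2.resize(np.hstack([a,cv2.resize(b,(512,384),interpolation=cv2.INTER_CUBIC)]),(800,300),interpolation=cv2.INTER_AREA)[:,:,::-1])
E
```

```text
clock: 10.15
position: [441.8, 240.2, 123.2]
tcp_rot: [[0.983, 0.182, -0.003], [0.182, -0.983, -0.002], [-0.003, 0.002, -1.0]]
ft_force: [-0.2, -1.3, -2.1]
opening: 69.9
finger_force: 25.0
clock: 10.65
position: [442.8, 241.0, 113.0]
tcp_rot: [[0.983, 0.182, -0.001], [0.182, -0.983, -0.0], [-0.001, 0.0, -1.0]]
ft_force: [-0.8, 0.3, -2.1]
opening: 70.1
finger_force: 4.0
clock: 11.15
position: [442.8, 241.2, 100.2]
tcp_rot: [[0.983, 0.182, -0.0], [0.182, -0.983, -0.0], [-0.001, 0.0, -1.0]]
ft_force: [-1.1, -0.6, -1.8]
opening: 70.3
finger_force: 4.0
11.25 [443.22861872 241.11123975 100.4097068 ] [-1.14926261 -0.40264027 -1.81871938] 69.8499410668227
```

View pics/w6v.png

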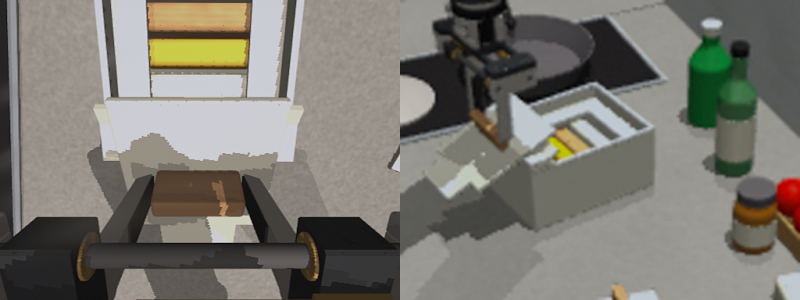

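```bash
python3 -m inch '[60,0,0,0,0,60,0,0,0,0,60,0,0,-20,0,60,0,0,-28,0,60,0,0,-27,0]' 35 && python3 -m inch '[60,15,0,0,0,60,35,0,0,0,60,35,0,0,0,60,35,0,0,0,60,35,0,0,0]' && python3 -m inch '[60,23,0,0,0,60,0,0,0,0,60,0,0,0,0]'
python3 - <<'E'
from h import *
import cv2
a=robot.grab_frame("wrist");o=robot.get_obs();print(o["clock"],o["position"],o["ft_force"],o["tcp_rot"][0]);cv2.imwrite("pics/w7.png",a[:,:,::-1])
g=cv2.cvtColor(a,cv2.COLOR_RGB2HSV)
m=((g[...,1]<40)&(g[...,2]>150)).astype(np.uint8)
for r in range(90,190,6):
  x=np.flatnonzero(m[r]); print(r,x.min() if len(x) else 0,x.max() if len(x) else 0,len(x))
E
```

```text
clock: 11.75
position: [443.0, 240.9, 176.3]
tcp_rot: [[0.983, 0.182, -0.0], [0.182, -0.983, -0.0], [-0.0, 0.0, -1.0]]
ft_force: [-0.3, -0.0, -1.6]
opening: 69.9
finger_force: 35.0
clock: 12.25
position: [597.2, 269.4, 174.3]
tcp_rot: [[0.983, 0.182, -0.0], [0.182, -0.983, -0.001], [-0.001, 0.0, -1.0]]
ft_force: [0.3, 0.1, -2.7]
opening: 69.7
finger_force: 35.0
clock: 12.55
position: [618.1, 273.2, 173.9]
tcp_rot: [[0.983, 0.182, -0.002], [0.182, -0.983, -0.001], [-0.002, 0.001, -1.0]]
ft_force: [0.2, -0.5, -2.6]
opening: 69.8
finger_force: 35.0
12.6 [617.62869108 273.32310315 174.42531834] [-1.61279635 -0.52239562 -2.58199865] [ 0.98326862  0.18215724 -0.00125201]
90 88 461 368
96 88 457 367
102 87 453 361
108 87 451 360
114 87 451 361
120 86 452 364
126 86 454 362
132 86 492 377
138 86 511 408
144 86 511 423
150 85 511 422
156 85 511 423
162 85 511 423
168 85 511 422
174 85 511 407
180 85 511 401
186 84 511 387
```

```bash
python3 - <<'E'
from h import *
o=robot.get_obs();p=o["position"];R=o["tcp_rot"];c=robot.get_calibration("wrist");f=192/np.tan(np.radians(c["fovy"]/2))
for th in (0,10,14,16,18,20,23):
  t=np.radians(th);q=[67*np.cos(t)+31*np.sin(t),65,-49+30*0+31*np.cos(t)-67*np.sin(t)]
  r=[]
  for s in(-1,1):
    w=c["R"]@(p+R@[q[0],s*65,q[2]])+c["t"]; r+=[(c["cx"]+f*w[0]/w[2])/1.28,(c["cy"]+f*w[1]/w[2])/1.28]
  print(th,np.round(r))
E
```

```text
0 [116.  98. 279.  99.]
10 [111.  94. 284.  94.]
14 [108.  92. 287.  92.]
16 [107.  92. 288.  92.]
18 [105.  91. 290.  92.]
20 [104.  91. 291.  91.]
23 [102.  91. 293.  91.]
```

```bash
python3 -m inch '[60,0,0,20,0,60,0,0,20,0,60,0,0,18,0,60,0,0,10,0,60,0,0,0,0]' && python3 -m inch '[60,-9,0,0,0,60,-9,0,0,0,60,-9,0,0,0,60,0,0,0,0]' && python3 -m inch '[60,-6,0,0,0,60,-6,0,0,0,60,-5,0,0,0,60,0,0,0,0]'
python3 - <<'E'
from h import *
import cv2
a=robot.grab_frame("scene")[200:370,270:450];b=robot.grab_frame("side")[40:160,170:330];o=robot.get_obs();print(o["clock"],o["position"],o["ft_force"],o["opening"])
cv2.imwrite("pics/w8v.png",np.hstack([cv2.resize(a,(400,378),interpolation=cv2.INTER_CUBIC),cv2.resize(b,(400,378)[:1]+(378,),interpolation=cv2.INTER_CUBIC)])[:,:,::-1])
E
```

```text
clock: 13.1
position: [616.9, 273.3, 106.4]
tcp_rot: [[0.983, 0.183, -0.002], [0.183, -0.983, -0.001], [-0.002, 0.001, -1.0]]
ft_force: [-0.2, 0.1, -2.1]
opening: 69.5
finger_force: 35.0
clock: 13.5
position: [590.4, 268.7, 108.3]
tcp_rot: [[0.983, 0.183, 0.0], [0.183, -0.983, 0.001], [0.0, -0.0, -1.0]]
ft_force: [-0.3, -0.0, -2.8]
opening: 69.4
finger_force: 35.0
clock: 13.9
position: [574.2, 265.5, 107.5]
tcp_rot: [[0.983, 0.182, -0.0], [0.182, -0.983, -0.0], [-0.0, -0.0, -1.0]]
ft_force: [-1.0, 0.4, -1.9]
opening: 69.6
finger_force: 35.0
14.0 [574.87237342 265.6232441  107.54206999] [ 0.14089705 -0.15216735 -2.22167103] 69.66579946118009
```

View pics/w8v.png

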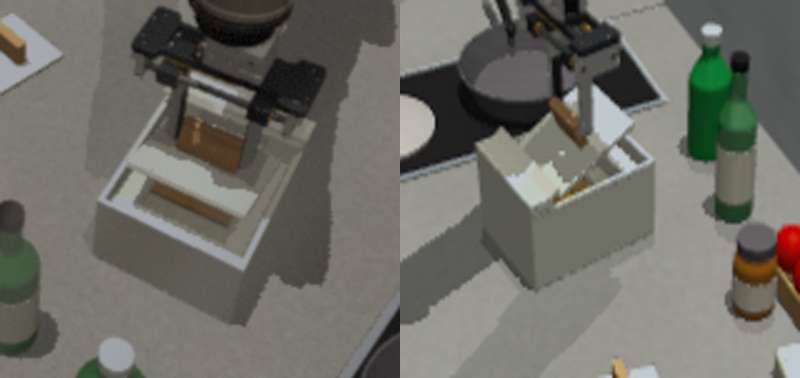

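```bash
python3 -m inch '[60,0,0,2,0,60,0,0,2,0,60,0,0,1,0,60,0,0,0,0]' 6 && python3 -m inch '[60,1,0,3,0,60,1,0,3,0,60,1,0,3,0,60,1,0,3,0,60,0,0,0,0]' && python3 -m inch '[60,2,0,3,0,60,2,0,3,0,60,1,0,3,0,60,1,0,3,0,60,0,0,0,0]'&& python3 -m inch '[60,0,0,2,0,60,0,0,2,0,60,0,0,1,0,60,0,0,0,0]'
```

```text
clock: 14.4
position: [574.8, 265.5, 102.2]
tcp_rot: [[0.983, 0.182, -0.0], [0.182, -0.983, -0.0], [-0.0, 0.0, -1.0]]
ft_force: [-0.0, 0.7, -1.1]
opening: 69.9
finger_force: 6.0
clock: 14.9
position: [578.6, 266.2, 89.8]
tcp_rot: [[0.983, 0.182, -0.001], [0.182, -0.983, -0.0], [-0.001, 0.0, -1.0]]
ft_force: [0.9, 0.6, -2.1]
opening: 70.0
finger_force: 6.0
clock: 15.4
position: [584.6, 267.3, 78.0]
tcp_rot: [[0.983, 0.182, -0.0], [0.182, -0.983, -0.0], [-0.001, 0.0, -1.0]]
ft_force: [0.8, 0.0, -1.8]
opening: 69.7
finger_force: 6.0
clock: 15.8
position: [584.5, 267.4, 73.3]
tcp_rot: [[0.983, 0.182, -0.0], [0.182, -0.983, -0.0], [-0.0, 0.0, -1.0]]
ft_force: [0.5, -0.2, -1.5]
opening: 70.3
finger_force: 6.0
```

```bash
python3 -m inch '[60,0,0,1,0,60,0,0,1,0,60,0,0,0,0]' 6 && python3 -m inch '[60,0,0,1,0,60,0,0,0,0]' && python3 -m inch '[60,0,0,1,0,60,0,0,0,0]'
python3 - <<'E'
from h import *
import cv2
a=robot.grab_frame("wrist");cv2.imwrite("pics/w9.png",a[:,:,::-1]);g=cv2.cvtColor(a,cv2.COLOR_RGB2GRAY).astype(int)
for r in(110,116,122,128,134,140,150):
  d=np.abs(g[r,2:]-g[r,:-2]); print(r,[(i+1,d[i]) for i in range(1,len(d)-1) if d[i]>25 and d[i]>=d[i-1] and d[i]>d[i+1]][:14])
for u in (200,253,300):
  d=np.abs(g[2:,u]-g[:-2,u]); print("col",u,[(i+1,d[i]) for i in range(60,200) if d[i]>15 and d[i]>=d[i-1] and d[i]>d[i+1]])
E
```

```text
clock: 16.1
position: [584.6, 267.4, 71.4]
tcp_rot: [[0.983, 0.182, -0.0], [0.182, -0.983, -0.0], [-0.0, -0.0, -1.0]]
ft_force: [0.5, -0.2, -1.2]
opening: 70.0
finger_force: 6.0
clock: 16.3
position: [584.6, 267.4, 70.4]
tcp_rot: [[0.983, 0.182, -0.0], [0.182, -0.983, -0.0], [-0.0, -0.0, -1.0]]
ft_force: [-0.7, -0.8, -0.9]
opening: 70.1
finger_force: 6.0
clock: 16.5
position: [584.6, 267.4, 69.4]
tcp_rot: [[0.983, 0.182, -0.0], [0.182, -0.983, -0.0], [-0.0, 0.0, -1.0]]
ft_force: [0.6, -0.8, -1.8]
opening: 70.2
finger_force: 6.0
110 [(16, np.int64(74)), (27, np.int64(53)), (31, np.int64(55)), (111, np.int64(46)), (399, np.int64(55))]
116 [(16, np.int64(66)), (28, np.int64(54)), (31, np.int64(58)), (112, np.int64(56)), (123, np.int64(121)), (136, np.int64(120)), (248, np.int64(46)), (267, np.int64(98)), (269, np.int64(87)), (285, np.int64(99)), (287, np.int64(88)), (303, np.int64(93)), (306, np.int64(86)), (322, np.int64(94))]
122 [(16, np.int64(85)), (28, np.int64(68)), (31, np.int64(63)), (113, np.int64(63)), (123, np.int64(137)), (137, np.int64(137)), (367, np.int64(61)), (373, np.i
[... 711 characters left out ...]
t64(30)), (357, np.int64(31)), (365, np.int64(62)), (371, np.int64(93)), (385, np.int64(164)), (395, np.int64(63))]
150 [(16, np.int64(90)), (28, np.int64(94)), (31, np.int64(69)), (116, np.int64(54)), (126, np.int64(119)), (140, np.int64(149)), (365, np.int64(62)), (370, np.int64(90)), (384, np.int64(143)), (394, np.int64(61))]
col 200 [(101, np.int64(56)), (113, np.int64(89)), (132, np.int64(109)), (134, np.int64(109)), (176, np.int64(60))]
col 253 [(101, np.int64(58)), (112, np.int64(81)), (114, np.int64(82)), (132, np.int64(119)), (134, np.int64(118))]
col 300 [(101, np.int64(68)), (112, np.int64(96)), (115, np.int64(101)), (132, np.int64(114)), (134, np.int64(112)), (192, np.int64(61))]
```

```bash
python3 -m inch '[78,0,0,0,0,84,0,0,0,0,94,0,0,0,0,94,0,0,0,0]' && python3 -m inch '[94,0,0,-10,0,94,0,0,-20,0,94,0,0,-30,0,94,0,0,-30,0,94,0,0,0,0]'
python3 - <<'E'
from h import *
import cv2
np.set_printoptions(precision=1,suppress=True)
a=robot.grab_frame("wrist");cv2.imwrite("pics/w10.png",a[:,:,::-1]);g=cv2.cvtColor(a,cv2.COLOR_RGB2GRAY).astype(int)
o=robot.get_obs();print(o["position"],o["opening"]);p=o["position"];R=o["tcp_rot"];c=robot.get_calibration("wrist");f=192/np.tan(np.radians(c["fovy"]/2))
B=p+R@[-(24),0,0]; B[2]=0  # bin origin estimate
for q in ([93,0,88],[93,-65,88],[93,65,88],[23,-65,88],[23,0,126],[-59,0,127],[-47,40,88],[100,0,102]):
  w=c["R"]@(B+R@[q[0],q[1],0]+np.array([0,0,q[2]]))+c["t"];print(q,np.array([c["cx"]+f*w[0]/w[2],c["cy"]+f*w[1]/w[2]]))
cv2.imwrite("pics/w10v.png",a[:,:,::-1])
E
```

```text
clock: 16.95
position: [584.7, 267.4, 69.5]
tcp_rot: [[0.983, 0.182, 0.0], [0.182, -0.983, 0.0], [0.0, -0.0, -1.0]]
ft_force: [-0.6, 0.1, 0.4]
opening: 93.7
finger_force: 0.0
clock: 17.45
position: [586.8, 268.4, 164.5]
tcp_rot: [[0.983, 0.182, 0.006], [0.182, -0.983, 0.003], [0.006, -0.002, -1.0]]
ft_force: [-0.5, 1.1, 0.6]
opening: 93.8
finger_force: 0.0
[585.9 268.  162.3] 93.7878961790858
[93, 0, 88] [253.2 117.1]
[93, -65, 88] [181.8 117. ]
[93, 65, 88] [324.6 117.1]
[23, -65, 88] [186.3 191. ]
[23, 0, 126] [253.  202.9]
[-59, 0, 127] [252.9 287.6]
[-47, 40, 88] [291.7 256.1]
[100, 0, 102] [253.1 109.3]
```

```bash
python3 - <<'E'
import cv2,numpy as np
g=cv2.cvtColor(cv2.imread("pics/w10.png"),cv2.COLOR_BGR2GRAY).astype(int)
f=lambda d,lo:[(i+1,int(d[i])) for i in range(lo,len(d)-1) if d[i]>14 and d[i]>=d[i-1] and d[i]>d[i+1]]
for r in(124,130,140,150,165,180,195):print(r,[x for x in f(np.abs(g[r,2:]-g[r,:-2]),1) if 150<x[0]<360])
for u in(190,215,253,285,315):print("col",u,[x for x in f(np.abs(g[2:,u]-g[:-2,u]),1) if 80<x[0]<310])
E
```

```text
124 [(162, 66), (169, 140), (175, 150), (335, 86), (342, 138), (349, 54)]
130 [(162, 46), (169, 128), (175, 111), (322, 19), (324, 20), (331, 56), (335, 90), (341, 140), (348, 68)]
140 [(163, 56), (170, 152), (176, 153), (183, 32), (185, 33), (331, 51), (334, 105), (340, 125), (347, 60)]
150 [(164, 58), (171, 116), (177, 129), (330, 57), (333, 86), (340, 130), (346, 51)]
165 [(152, 69), (157, 72), (161, 69), (165, 139), (172, 115), (177, 117), (194, 29), (196, 28), (198, 50), (217, 57), (320, 23), (322, 24), (329, 53), (332, 87), (338, 125), (345, 59)]
180 [(166, 108), (170, 54), (173, 84), (178, 60), (184, 41), (231, 57), (235, 63), (237, 60), (245, 61), (249, 57), (258, 61), (261, 58), (266, 53), (305, 56), (319, 17), (321, 19), (327, 49), (331, 89), (337, 142), (344, 51)]
195 [(167, 62), (174, 84), (179, 54), (184, 40), (218, 105), (289, 89), (304, 51), (327, 56), (330, 103), (336, 162), (343, 63)]
col 190 [(105, 54), (112, 81), (114, 81), (125, 45), (127, 49), (168, 57), (224, 20), (227, 27), (239, 17), (242, 25), (268, 37), (297, 25)]
col 215 [(105, 60), (112, 84), (114, 84), (125, 44), (127, 48), (164, 55), (203, 55), (217, 64), (262, 95), (265, 98), (268, 40), (297, 26)]
col 253 [(105, 58), (112, 81), (114, 86), (125, 44), (127, 48), (180, 55), (192, 120), (203, 41), (206, 95), (210, 84), (212, 53), (219, 142), (224, 97), (234, 84), (263, 24), (268, 54), (272, 40), (297, 27)]
col 285 [(105, 63), (114, 85), (125, 44), (127, 48), (173, 60), (192, 120), (203, 41), (219, 46), (240, 60), (268, 60), (271, 35), (284, 76), (291, 16)]
col 315 [(106, 61), (113, 96), (115, 105), (125, 44), (127, 47), (267, 98), (285, 42), (291, 25), (297, 20)]
```

```bash
python3 -m inch '[94,0,0,-20,0,94,0,0,0,0,94,0,0,0,0]' && python3 -c "
from plant import robot
print(robot.job_done())"
```

```text
clock: 17.8
position: [584.5, 267.3, 179.0]
tcp_rot: [[0.983, 0.182, -0.0], [0.182, -0.983, -0.0], [-0.0, 0.0, -1.0]]
ft_force: [-0.4, -0.1, -0.5]
opening: 93.9
finger_force: 0.0
the job is handed in; nothing more can be done
None
```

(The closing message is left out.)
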